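Put the solder sucker away and shut the tool cabinet

TASK

Pull the solder sucker (the metal tube with the tapered nozzle) up out of the tool stand and lay it flat, without dropping it, lengthwise on the rubber mat in the tray on top of the tool cabinet. Once you have let go of it there, push the cabinet's front door fully shut so that it seats on its catch. Leave the screwdriver, the marker, the flat metal case, the bottle and the solder reel where they are.

Things in the scene. Friction and masses are not known exactly. Their poses are not given: they have to be found in the camera images.
- pump: The solder sucker: plain aluminium tube 22 mm in diameter and 145 mm long with black bands near both ends, then a white nozzle tapering over another 35 mm (180 mm in all, about 90 g). It starts standing loose in one of the stand's three cells, nozzle up. Origin: centre of its flat lower end; z runs along it towards the nozzle.
- pump_mid (a point): Point on the solder sucker's axis at the middle of its length, 90 mm from the flat end.
- pump_foot (a point): Centre of the solder sucker's flat end (the end that is down at the start).
- stand: Grey open-topped tool stand fixed to the bench, 44 x 160 mm and 85 mm high, walls and floor 5 mm. Three cells in a row along its y axis, 34 mm (x) by 46.7 mm (y) inside, centres at y = -51.7, 0 and +51.7 mm. Origin: centre of its underside; it may stand turned. Which tool is in which cell varies.
- driver: Screwdriver standing loose in another cell, handle down: black handle up to 26 mm in diameter and 95 mm long, then a steel shaft 8 mm in diameter up to 170 mm. Origin: centre of its lower end; z up along it. Leave it.
- marker: Capped marker standing loose in the third cell: 21 mm in diameter, 122 mm tall. Origin: centre of its lower end; z up along it. Leave it.
- cabinet: Grey steel tool cabinet fixed to the bench, 170 mm deep (x), 226 mm wide (y), 122 mm high; its front and door face its own -x. Origin: centre of its underside. Its top is an open tray, see tray.
- tray (a point): Centre of the tray floor on the cabinet, 100 mm above the bench. Side and back walls, 6 mm thick, rise 22 mm above this floor, a front lip 8 mm. A rib along y at x = 0, 4 mm thick and 8 mm high, parts it into a front and a rear lane, each about 77 mm wide (x) and 214 mm long (y), with centres at x = -40 and +40 mm. Axes as the cabinet's.
- mat: Black rubber mat 68 x 204 mm, 2 mm thick, fixed on the floor of one of the two tray lanes (which one varies); the place for the solder sucker. Origin: centre of its underside; y runs along the lane.
- case: Flat aluminium case with two small latches, 48 x 160 x 18 mm lying loose in the other lane, long side along y. Origin: centre of its underside. Leave it.
- door (a joint): Angle of the cabinet's front door, rad: 0 shut, growing as it swings out to the cabinet's -x. Grey panel 212 mm wide, 12 mm thick, from 2 to 120 mm above the bench, hinged upright at the cabinet's -y end. It stays where it is left. A sprung ball catch resists from 0.06 rad on with about 2 to 3 N at the free edge, and pulls it home over the last 0.02 rad.
- door_handle (a point): Centre of the black door knob, 28 mm wide, which stands 43 mm out of the outer face, 30 mm from the free edge and 90 mm above the bench; the rest of the outer face is flat.
- door_hinge (a point): Point on the door's hinge axis, at mid-height of the door, in the plane of its outer face; at angle a the outer face runs from here for 212 mm along (-sin a, cos a) in the cabinet's x and y, and faces (-cos a, -sin a).
- bottle: White flux bottle, 56 mm in diameter, 135 mm tall, loose on the bench. Origin: centre of its underside. Leave it.
- reel: Steel-coloured solder reel standing on its flange, 62 mm in diameter, 48 mm tall, loose on the bench. Origin: centre of its underside. Leave it.

How it is judged:
By the outcome, as a careful person would: the job done as asked, in the order asked, and still so for the second after the job is handed in, with the robot touching nothing.
It also fails if it takes over 54 s, if anything falls off the work surface, if the arm or the gripper's body presses on something with over 40 N, if the wrist force passes 120 N, or if a joint passes its speed limit or range.

ROBOT

A 6-joint arm with a two-finger parallel gripper is mounted at the origin on the work surface. World frame = base frame: x ahead of the robot, y to its left, z up, the work surface at z = 0. Lengths are in mm, angles in rad, forces in N, time in s.
With the tool pointing down it reaches from about 325 to 850 mm from the base axis. Payload 4.4 kg.
Tool frame: the origin (TCP) lies midway between the tips of the shut fingers; the grasp point (between the pads) lies env.grip_depth behind it (env.grip_depth is the distance from the TCP to the grasp point, in mm); z points along the fingers, x is the direction in which the jaws open and shut, and the axes are right-handed (so a half turn about z gives the same grasp; the last joint's range is limited). The gripper opens to 94 mm and grips with 3 to 60 N. Pads are 16 mm wide; open, the fingers measure 119 mm over their backs; the gripper's body (75 mm by 177 mm) begins 78 mm behind the grasp point.
Start: joints at [-1.496, 0.207, 1.542, -0, 1.393, -0.15], TCP at [128.161, -560.537, 205.447] pointing down, gripper open.
Joint ranges: [-2.73, 2.73], [-0.86, 2.22], [0.23, 2.46], [-1.11, 4.25], [0.08, 2.63], [-2.82, 2.82]. Speed limits (rad/s): [2.79, 2.79, 3.14, 3.14, 3.14, 3.14].

INTERFACE

Orientations are given as a rotation vector (axis times angle).
In Python, from station import env, viewer gives the robot as it stands. The module is installed in compiled form; this text tells all that it offers.
- The arm moves only by the tool servo_tool, never from a script. Its argument "plan" is one flat list of numbers, 7 for each row, row after row: the shift along the tool's x, y, z in cm, then the turn, a rotation vector about the tool's x, y, z in rad, then the opening, from 0 (shut) to 1 (fully open). A call has 1 to 10 rows; each row is the pose to reach, as a shift and turn from the pose commanded when the call began, along the tool's axes at that moment; what a row does not reach only later rows make up. A row lasts 1/10 s, in which the tool goes at most 50 mm and 8.59 degrees, less where a joint would pass 70% of its speed; a pose out of reach is approached as far as the arm can. A call with a gripper value outside its range is refused whole. The fingers move at their own pace and stop on an object; "force" is the grip in N (left out, the last holds). Time passes only in rows, so rows that repeat a pose let the fingers close. It gives the time, the measured TCP pose, the force and the opening at its end, in the units of the state.
- env.get_obs(): the state, without advancing time (a new reading comes with each control period).
- viewer.camera(name): name is "scene" or "top" or "wrist"; returns the picture (384x512x3 uint8, red, green, blue); there is no depth.
- viewer.camera_model(name): a dict with "mtx" (3x3 intrinsics, pixels), "extrinsics" (4x4, takes a point from camera to world coordinates); the wrist camera has in their place "hand_eye" (4x4, takes a point from camera to tool coordinates, whose origin is the TCP and whose axes are the tool frame's). Camera axes: x right, y up, looking along -z (the intrinsics and any distortion apply to the point x, -y, -z); pixel columns grow to the right and rows downward; lengths in mm; the calibration is good to about 2 mm. A picture is of the moment at which its call begins: read the wrist's pose just before it. camera_model takes no time and is no camera call.
- env.job_done(): hands the job in, once; it reports no verdict.
The state is a dict: "time": time; "joint_positions": joint angles; "qvel": joint speeds; "effort": joint torques, N m; "eef_pos": TCP position; "eef_rot": TCP orientation; "ft_force": force on the tool from outside, world axes, zero at the start; "wrist_torque": the same for the moment, N m; "gripper_width": opening from 0.0 (shut) to 1.0 (fully open).
Only numpy, scipy, OpenCV 4.12 (cv2) and the standard library are available. Lean on these libraries where they do the work, as an engineer would, in place of code of your own. Each camera call takes 0.05 s, during which the arm holds its last target. There are 200 camera calls.

## Working session

There is one attempt and no reset: what is moved stays moved. The work goes in short steps, Python scripts to look and compute and a tool call to move; the robot and the scene stay as the last step left them, time stands still between calls to the robot, and variables do not carry over. Pictures are saved under pics/ and viewed, about 8 in all and at most 12, crops included, and the job is handed in when it is done.

Besides the shell and the picture viewer there is one more tool, called after "Request:" as a command line: name --argument value ..., lists and objects as JSON in quotes. servo_tool: Moves the arm, as the interface text tells. Its arguments: {"type":"object","properties":{"plan":{"type":"array"},"force":{"type":"number"}},"required":["plan"]}

```bash
mkdir -p pics; ls; python3 - <<'E'
from station import env, viewer
import cv2, numpy as np
np.set_printoptions(precision=3,suppress=True)
for n in("scene","top"):
    im=viewer.camera(n); cv2.imwrite(f"pics/{n}0.png",cv2.resize(im[:,:,::-1],(800,600),interpolation=cv2.INTER_CUBIC))
for n in("scene","top","wrist"): print(n,viewer.camera_model(n))
print(env.grip_depth,env.get_obs())
E
```

```text
pics
scene {'mtx': array([[490.477,   0.   , 260.641],
       [  0.   , 490.477, 197.111],
       [  0.   ,   0.   ,   1.   ]]), 'extrinsics': array([[ -0.604,  -0.68 ,   0.416, 947.073],
       [  0.797,  -0.517,   0.312, 287.457],
       [  0.003,   0.52 ,   0.854, 952.719],
       [  0.   ,   0.   ,   0.   ,   1.   ]])}
top {'mtx': array([[392.098,   0.   , 255.868],
       [  0.   , 392.098, 191.91 ],
       [  0.   ,   0.   ,   1.   ]]), 'extrinsics': array([[ -0.131,   0.966,  -0.221, 367.694],
       [ -0.991,  -0.129,   0.025, -39.166],
       [ -0.005,   0.222,   0.975, 850.789],
       [  0.   ,   0.   ,   0.   ,   1.   ]])}
wrist {'mtx': array([[322.783,   0.   , 257.808],
       [  0.   , 322.783, 190.248],
       [  0.   ,   0.   ,   1.   ]]), 'hand_eye': array([[   1.   ,   -0.001,    0.001,    1.023],
       [  -0.   ,   -0.966,   -0.257,  -73.398],
       [   0.001,    0.257,   -0.966, -179.123],
       [   0.   ,    0.   ,    0.   ,    1.   ]])}
18.8 {'time': 0.1, 'joint_positions': array([-1.497,  0.207,  1.543,  0.   ,  1.394, -0.15 ]), 'qvel': array([ 0.   , -0.001, -0.004,  0.   , -0.002, -0.   ]), 'effort': array([  0.   , -37.186, -28.229,   0.07 ,   0.031,  -0.   ]), 'eef_pos': array([ 128.086, -559.811,  204.398]), 'eef_rot': array([-2.455,  1.957,  0.002]), 'ft_force': array([0.335, 0.385, 1.38 ]), 'wrist_torque': array([-0.035, -0.001, -0.022]), 'gripper_width': 1.0007600481831416}
```

View pics/scene0.png

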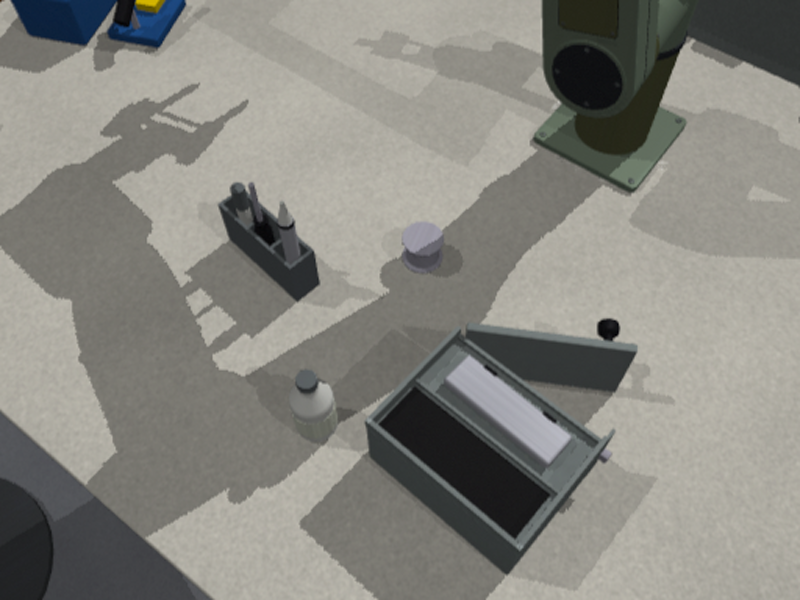

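View pics/top0.png

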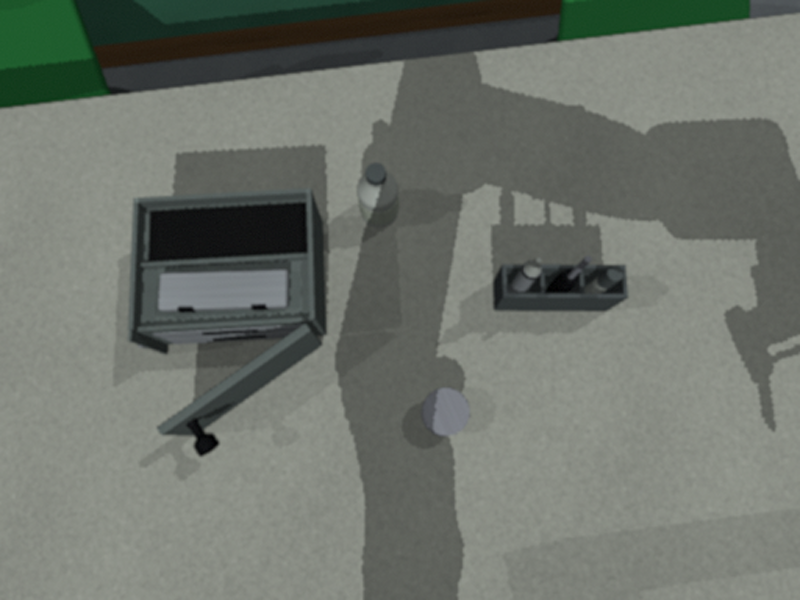

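The pump, with the tapered nozzle, is in the stand's left cell: tip at top picture (533,268) and scene (283,205). The mat is in the rear lane, the case is in the front lane, and the door is open by about 0.6 rad.

```bash
cat > h.py <<'E'
from station import env, viewer
import cv2, numpy as np
from scipy.spatial.transform import Rotation as R
np.set_printoptions(precision=3,suppress=True)
def ray(n,u,v,s=1.5625,obs=None):
    m=viewer.camera_model(n)
    if n=="wrist":
        T=np.eye(4);T[:3,:3]=R.from_rotvec(obs["eef_rot"]).as_matrix();T[:3,3]=obs["eef_pos"];E=T@m["hand_eye"]
    else:E=m["extrinsics"]
    d=np.linalg.inv(m["mtx"])@[(u+.5)/s-.5,(v+.5)/s-.5,1]
    return E[:3,3],E[:3,:3]@(d*[1,-1,-1])
def px(n,u,v,z,s=1.5625,obs=None):
    o,d=ray(n,u,v,s,obs);return o+d*(z-o[2])/d[2]
def tri(a,b):
    (o,d),(p,e)=a,b
    t=np.linalg.lstsq(np.c_[d,-e],p-o,rcond=None)[0];A=o+d*t[0];B=p+e*t[1];return (A+B)/2,np.linalg.norm(A-B)
def proj(n,P,obs=None):
    m=viewer.camera_model(n)
    if n=="wrist":
        T=np.eye(4);T[:3,:3]=R.from_rotvec(obs["eef_rot"]).as_matrix();T[:3,3]=obs["eef_pos"];E=T@m["hand_eye"]
    else:E=m["extrinsics"]
    c=np.linalg.inv(E)@np.r_[P,1];c=c[:3]*[1,-1,-1];q=m["mtx"]@c;return q[:2]/q[2]
E
python3 - <<'E'
from h import *
for nm,l,z in [("cab top",[(135,200),(311,194),(322,333)],122),("mat",[(150,210),(306,204),(308,256),(148,261)],102),("stand",[(502,266),(625,265),(627,295),(495,298)],85),("reel",[(446,411)],48),("bottle",[(375,173)],135),("door top free/hinge",[(160,430),(310,330)],120),("knob",[(206,442)],90)]:
    for p in l: print("top",nm,px("top",*p,z)[:2])
for nm,l,z in [("cab",[(368,422),(511,570),(613,434),(463,333)],122),("stand",[(220,204),(299,275),(317,258),(240,188)],85),("mat",[(417,390),(549,493),(516,535),(384,427)],102),("door",[(636,346),(467,326)],120),("knob",[(608,328)],90)]:
    for p in l: print("scene",nm,px("scene",*p,z)[:2])
print("tip",tri(ray("top",533,267),ray("scene",283,205)))
print("btl",tri(ray("top",375,173),ray("scene",307,380)))
E
```

```text
top cab top [706.748 258.989]
top cab top [685.059  36.475]
top cab top [505.045  41.073]
top mat [699.547 248.301]
top mat [680.802  46.382]
top mat [610.2    50.722]
top mat [630.657 253.67 ]
top stand [ 568.816 -195.587]
top stand [ 549.017 -353.778]
top stand [ 509.478 -347.84 ]
top stand [ 527.96  -179.544]
top reel [396.374 -98.955]
top bottle [696.757 -47.534]
top door top free/hinge [416.098 241.004]
top door top free/hinge [511.005  55.325]
top knob [396.489 197.793]
scene cab [693.946  40.956]
scene cab [733.491 265.035]
scene cab [534.508 275.528]
scene cab [529.549  60.761]
scene stand [ 547.964 -351.466]
scene stand [ 571.722 -179.061]
scene stand [ 535.462 -177.983]
scene stand [ 508.708 -349.263]
scene mat [618.952  56.426]
scene mat [631.259 252.48 ]
scene mat [693.643 248.412]
scene mat [681.342  54.136]
scene door [414.239 241.115]
scene door [517.239  58.425]
scene knob [393.391 197.706]
tip (array([ 540.826, -215.064,  175.902]), np.float64(6.824339121801827))
btl (array([698.641, -47.566, 130.881]), np.float64(0.03760818138149582))
```

```bash
cat >> h.py <<'E'
def tool(yaw,tilt):
    "tool down with x at world yaw, then turned by tilt about tool x"
    c,s=np.cos(yaw),np.sin(yaw)
    return np.c_[[c,s,0],[s,-c,0],[0,0,-1]]@R.from_euler('x',tilt).as_matrix()
def go(p,M,obs=None):
    o=obs or env.get_obs();A=R.from_rotvec(o["eef_rot"]).as_matrix()
    print("row",A.T@(np.array(p)-o["eef_pos"])/10,R.from_matrix(A.T@M).as_rotvec())
E
python3 - <<'E'
from h import *
go((575,-60,300),tool(-.13,0))
E
```

```text
row [-38.784 -54.709  -9.464] [-0.002  0.002 -1.216]
```

Request:
servo_tool --plan '[-38.8,-54.7,-9.5,0,0,-1.216,1,-38.8,-54.7,-9.5,0,0,-1.216,1,-38.8,-54.7,-9.5,0,0,-1.216,1,-38.8,-54.7,-9.5,0,0,-1.216,1,-38.8,-54.7,-9.5,0,0,-1.216,1,-38.8,-54.7,-9.5,0,0,-1.216,1,-38.8,-54.7,-9.5,0,0,-1.216,1,-38.8,-54.7,-9.5,0,0,-1.216,1,-38.8,-54.7,-9.5,0,0,-1.216,1,-38.8,-54.7,-9.5,0,0,-1.216,1]'

```text
time: 1.1
eef_pos: [458.7, -189.4, 275.6]
eef_rot: [-3.135, 0.204, 0.0]
ft_force: [1.4, -0.6, -0.2]
gripper_width: 1.002
```

```bash
python3 - <<'E'
from h import *
print(env.get_obs())
go((575,-60,300),tool(-.13,0))
E
```

```text
{'time': 1.1, 'joint_positions': array([-0.566, -0.011,  1.635, -0.   ,  1.518, -0.436]), 'qvel': array([ 1.018,  0.288, -0.425, -0.004,  0.128,  1.023]), 'effort': array([ -2.991, -30.978, -27.526,   0.164,   0.206,  -0.913]), 'eef_pos': array([ 458.702, -189.392,  275.563]), 'eef_rot': array([-3.135,  0.204,  0.   ]), 'ft_force': array([ 1.355, -0.584, -0.15 ]), 'wrist_torque': array([-0.091, -0.077, -0.014]), 'gripper_width': 1.0016211226207807}
row [  9.858 -14.334  -2.447] [0. 0. 0.]
```

Request:
servo_tool --plan '[9.9,-14.3,-2.4,0,0,0,1,9.9,-14.3,-2.4,0,0,0,1,9.9,-14.3,-2.4,-0.3,0,0,1,9.9,-14.3,-2.4,-0.3,0,0,1,9.9,-14.3,-2.4,-0.3,0,0,1,9.9,-14.3,-2.4,-0.3,0,0,1]'

```text
time: 1.7
eef_pos: [574.7, -59.8, 298.2]
eef_rot: [2.837, -0.177, -0.031]
ft_force: [-0.2, 0.2, 0.2]
gripper_width: 1.002
```

```bash
python3 - <<'E'
from h import *
o=env.get_obs()
print(o)
im=viewer.camera("wrist"); cv2.imwrite("pics/w1.png",cv2.resize(im[:,:,::-1],(800,600),interpolation=cv2.INTER_CUBIC))
E
```

```text
{'time': 1.7, 'joint_positions': array([-0.078,  0.189,  1.403, -0.299,  1.567,  0.05 ]), 'qvel': array([-0.081, -0.027,  0.013, -0.003, -0.001, -0.002]), 'effort': array([  1.968, -37.336, -29.65 ,  -0.94 ,   0.056,   0.022]), 'eef_pos': array([574.67 , -59.823, 298.204]), 'eef_rot': array([ 2.837, -0.177, -0.031]), 'ft_force': array([-0.178,  0.152,  0.217]), 'wrist_torque': array([ 0.099, -0.105, -0.014]), 'gripper_width': 1.0021597782345624}
```

View pics/w1.png

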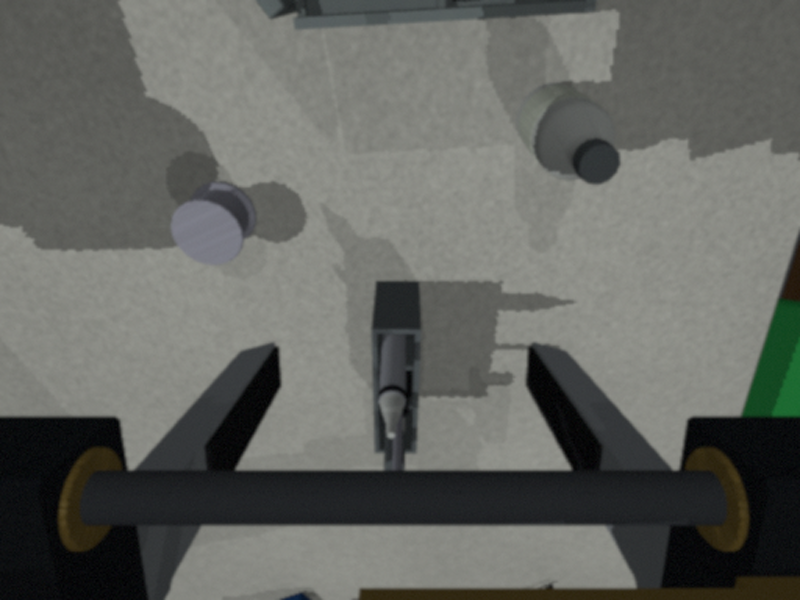

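Wrist picture: the pump tube runs from about (398,335) to (392,400), with the nozzle tip at about (392,432). The driver shaft lies behind it. The near rim corners of the stand are at (374,331) and (421,331).

```bash
python3 - <<'E'
from h import *
o=dict(eef_pos=np.array([574.67,-59.82,298.2]),eef_rot=np.array([2.837,-.177,-.031]))
for z in(183,): print("tip",px("wrist",392,432,z,1.5625,o),px("top",533,267,z),px("scene",283,205,z))
for z in(149,): print("junction",px("wrist",393,398,z,1.5625,o),px("scene",286,224,z))
print("rim",px("wrist",374,331,85,1.5625,o),px("wrist",421,331,85,1.5625,o),px("wrist",379,450,85,1.5625,o),px("wrist",415,450,85,1.5625,o))
print("tube at rim",px("wrist",398,337,85,1.5625,o))
im=cv2.imread("pics/scene0.png")[170:310,200:340];cv2.imwrite("pics/c1.png",cv2.resize(im,(560,560),interpolation=cv2.INTER_CUBIC))
E
```

```text
tip [ 545.469 -217.249  183.   ] [ 537.276 -210.089  183.   ] [ 545.417 -214.037  183.   ]
junction [ 545.767 -215.308  149.   ] [ 549.058 -211.671  149.   ]
rim [ 530.409 -193.758   85.   ] [ 571.632 -198.814   85.   ] [ 511.938 -345.45    85.   ] [ 549.253 -349.965   85.   ]
tube at rim [ 550.611 -202.855   85.   ]
```

View pics/c1.png

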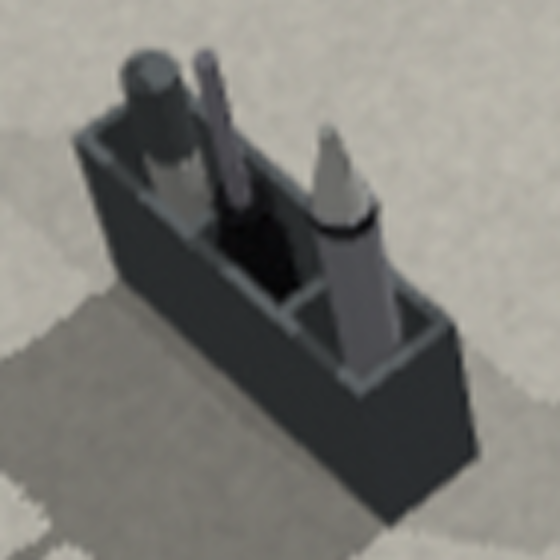

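```bash
python3 - <<'E'
from h import *
M=tool(-.13,-1.0);P=np.array([547,-213,118]);print(M)
go(P-80*M[:,2],M)
E
```

```text
[[ 0.992 -0.07  -0.109]
 [-0.13  -0.536 -0.834]
 [ 0.     0.841 -0.54 ]]
row [-0.728  4.168 15.678] [-0.7    0.001  0.002]
```

Request:
servo_tool --plan '[-0.7,0,2,-0.7,0,0,1,-0.7,0,2,-0.7,0,0,1,-0.7,4.2,15.7,-0.7,0,0,1,-0.7,4.2,15.7,-0.7,0,0,1,-0.7,4.2,15.7,-0.7,0,0,1,-0.7,4.2,15.7,-0.7,0,0,1,-0.7,4.2,15.7,-0.7,0,0,1]'

```text
time: 2.45
eef_pos: [555.3, -149.4, 161.8]
eef_rot: [2.138, -0.142, -0.082]
ft_force: [1.0, 0.0, 0.3]
gripper_width: 0.999
```

```bash
python3 - <<'E'
from h import *
o=env.get_obs()
print(o)
im=viewer.camera("wrist"); cv2.imwrite("pics/w2.png",cv2.resize(im[:,:,::-1],(800,600),interpolation=cv2.INTER_CUBIC))
E
```

```text
{'time': 2.45, 'joint_positions': array([ 0.082,  0.505,  1.596, -0.974,  1.454,  0.556]), 'qvel': array([ 0.016, -0.094, -0.085, -0.018, -0.   ,  0.005]), 'effort': array([ -0.061, -38.739, -19.114,  -2.348,   1.685,  -0.001]), 'eef_pos': array([ 555.301, -149.389,  161.801]), 'eef_rot': array([ 2.138, -0.142, -0.082]), 'ft_force': array([1.019, 0.041, 0.305]), 'wrist_torque': array([ 0.314, -0.169,  0.053]), 'gripper_width': 0.9986302183840456}
```

View pics/w2.png

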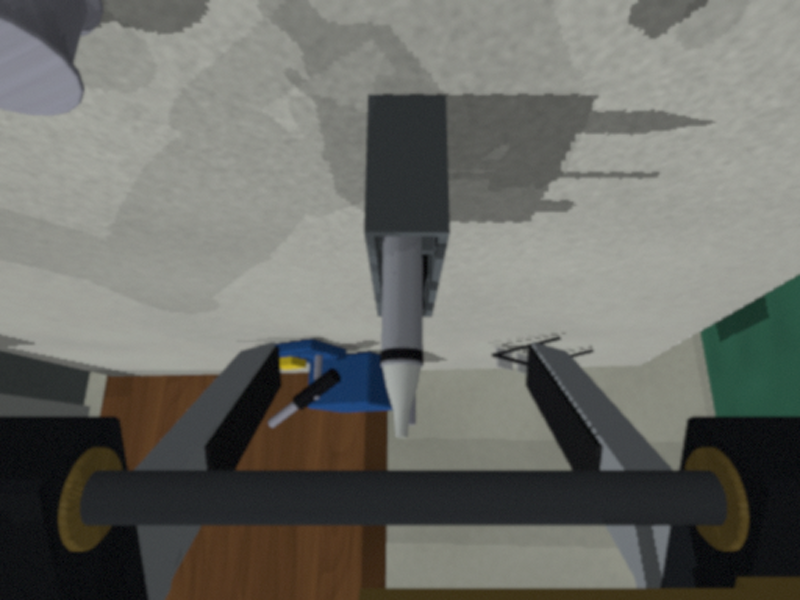

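```bash
python3 - <<'E'
from h import *
o=env.get_obs()
W=lambda u,v:ray("wrist",u,v,1.5625,o)
print("tip",tri(W(402,436),ray("scene",282,202)),tri(W(402,436),ray("top",533,267)))
print("jn",tri(W(402,362),ray("scene",286.25,225.5)))
print("band",tri(W(402,354),ray("scene",286.5,227)))
for z in (0,85): print(px("wrist",369 if z==0 else 366,96 if z==0 else 233,z,1.5625,o),px("wrist",447,95 if z==0 else 231,z,1.5625,o))
# axis check: project candidate vertical axes
for y in(-210,-214,-218):
  print(y,[(proj("wrist",np.array([547,y,z]),o)+.5)*1.5625-.5 for z in(149.6,184.6)],[(proj("scene",np.array([547,y,z]))+.5)*1.5625-.5 for z in(149.6,184.6)],[(proj("top",np.array([547,y,z]))+.5)*1.5625-.5 for z in(149.6,184.6)])
E
```

```text
tip (array([ 546.508, -214.844,  188.044]), np.float64(2.3637658594280184)) (array([ 542.485, -210.547,  186.097]), np.float64(11.748153346064584))
jn (array([ 550.051, -208.627,  151.407]), np.float64(3.3079754328884556))
band (array([ 549.834, -209.247,  147.275]), np.float64(2.997087098399684))
[ 531.646 -195.602    0.   ] [ 576.033 -200.89     0.   ]
[ 531.039 -198.107   85.   ] [ 573.415 -201.645   85.   ]
-210 [array([399.325, 357.707]), array([399.414, 429.19 ])] [array([287.938, 223.341]), array([284.359, 206.48 ])] [array([525.64, 266.93]), array([531.675, 258.42 ])]
-214 [array([400.415, 359.215]), array([400.549, 429.675])] [array([285.664, 221.875]), array([282.019, 204.991])] [array([528.962, 266.5  ]), array([535.16, 257.97])]
-218 [array([401.473, 360.678]), array([401.65 , 430.145])] [array([283.395, 220.413]), array([279.686, 203.506])] [array([532.283, 266.07 ]), array([538.643, 257.521])]
```

```bash
python3 - <<'E'
from h import *
o=env.get_obs()
o1=dict(eef_pos=np.array([574.67,-59.82,298.2]),eef_rot=np.array([2.837,-.177,-.031]))
W=lambda u,v:ray("wrist",u,v,1.5625,o)
V=lambda u,v:ray("wrist",u,v,1.5625,o1)
print("tip",tri(W(402,436),V(392,432)),"jn",tri(W(402,362),V(393,398)))
print(px("scene",312.5,251,85),px("scene",290,267,85))
# depth by tube width: at row 340, 383..423
for v,a,b in((340,383,423),(260,384,424)):
  p,d=W((a+b)/2,v); _,e=W(a,v);_,f=W(b,v)
  ang=np.arccos(e@f/np.linalg.norm(e)/np.linalg.norm(f)); D=11/np.sin(ang/2);u=d/np.linalg.norm(d)
  print(p+u*D/np.linalg.norm(u-u*[0,0,1])*1)
a=cv2.imread("pics/w1.png")[310:470,340:460];b=cv2.imread("pics/w2.png")[220:450,340:460]
c=np.hstack([cv2.resize(a,None,fx=3,fy=3,interpolation=2),np.zeros((480,20,3),np.uint8),cv2.resize(b,(250,480),interpolation=2)]);cv2.imwrite("pics/c2.png",c)
E
```

```text
tip (array([ 547.392, -211.098,  187.754]), np.float64(1.4119054872950954)) jn (array([ 547.311, -212.018,  151.443]), np.float64(1.532630157335274))
[ 530.238 -190.686   85.   ] [ 569.264 -197.596   85.   ]
[ 545.325 -236.895  134.159]
[ 546.11  -236.784   85.523]
```

View pics/c2.png

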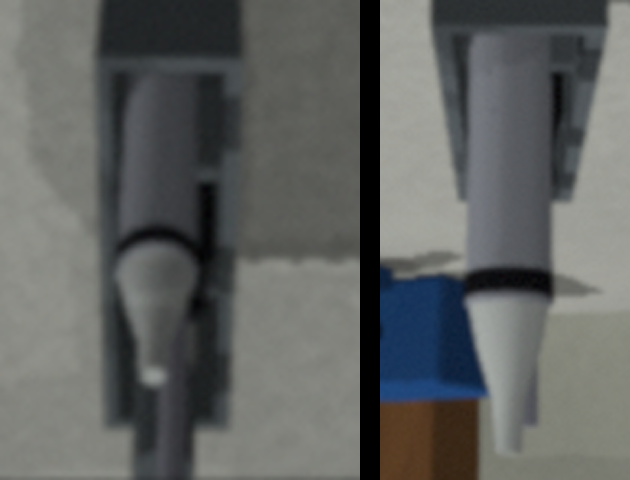

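```bash
python3 - <<'E'
from h import *
M=tool(-.13,-1.0);P=np.array([547,-214.5,117])
go(P+8*M[:,2],M)
A=R.from_rotvec(env.get_obs()["eef_rot"]).as_matrix();print("up in tool",A.T@[0,0,1])
E
```

```text
row [-0.203 -0.43   8.989] [-0.002  0.    -0.005]
up in tool [ 0.004  0.841 -0.542]
```

Request:
servo_tool --plan '[-0.2,-0.4,3,0,0,0,1,-0.2,-0.4,6,0,0,0,1,-0.2,-0.4,9,0,0,0,1,-0.2,-0.4,9,0,0,0,1,-0.2,-0.4,9,0,0,0,0.1,-0.2,-0.4,9,0,0,0,0.1,-0.2,-0.4,9,0,0,0,0.1,-0.2,-0.4,9,0,0,0,0.1,-0.2,-0.4,9,0,0,0,0.1,-0.2,-0.4,9,0,0,0,0.1]' --force 35

```text
time: 3.5
eef_pos: [545.1, -219.5, 110.0]
eef_rot: [2.138, -0.138, -0.076]
ft_force: [-0.2, -1.2, -0.7]
gripper_width: 0.524
```

```bash
python3 - <<'E'
from h import *
o=env.get_obs()
print(o["eef_pos"],o["gripper_width"],o["ft_force"])
im=viewer.camera("wrist"); cv2.imwrite("pics/w3.png",cv2.resize(im[:,:,::-1],(800,600),interpolation=cv2.INTER_CUBIC))
E
```

```text
[ 545.122 -219.539  109.977] 0.5244992905651473 [-0.198 -1.195 -0.708]
```

View pics/w3.png

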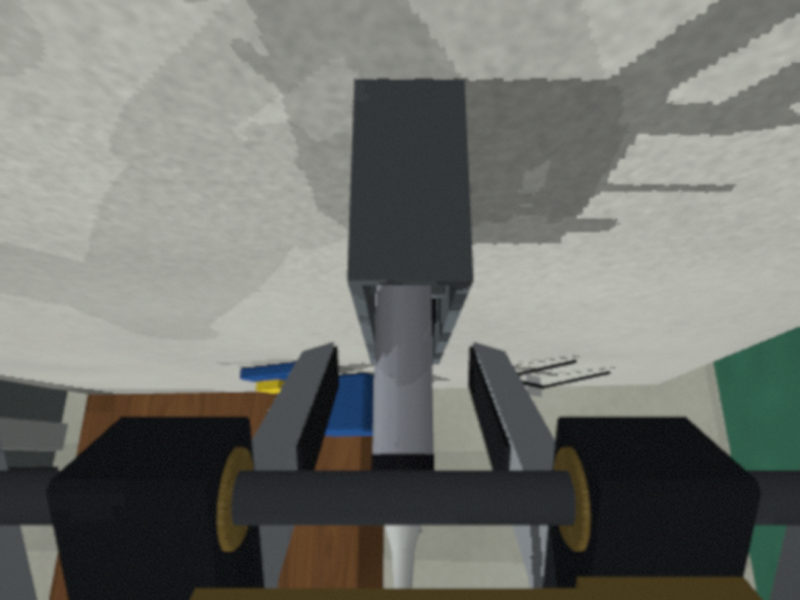

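```bash
python3 - <<'E'
from h import *
o=env.get_obs()
im=cv2.cvtColor(viewer.camera("wrist"),cv2.COLOR_RGB2GRAY).astype(int)
for r in(225,236,245,260): print(r,im[r,228:290])
for d in(0,4,8,12):
  # vertical tube whose axis passes d behind TCP: silhouette width at row
  A=R.from_rotvec(o["eef_rot"]).as_matrix();C=o["eef_pos"]-d*A[:,2]
  E=np.eye(4);E[:3,:3]=A;E[:3,3]=o["eef_pos"];E=E@viewer.camera_model("wrist")["hand_eye"];c=E[:3,3]
  h=(C-c)*[1,1,0];D=np.linalg.norm(h);s=11/D;n=np.array([-h[1],h[0],0])/D
  t=[C-h/D*11*s+k*n*11*np.sqrt(1-s*s) for k in(1,-1)]
  for dz in (0,20,30):
    a,b=[proj("wrist",q+[0,0,dz],o) for q in t];print(d,dz,a[1],abs(a[0]-b[0]))
E
```

```text
225 [185 184 185 184 185 182 173 142 107  94  90  83  80  81  83  86  88  88
  88  91  90  92  94  96  99 101 102 103 101  98  99  97  96  94  94  93
  92  91  90  90  88  87  86  85  84  81  82  80  74  59  61  78  88  90
  92 109 145 168 177 176 178 176]
236 [129 131 131 136 151 164 169 175 179 177 175 159 141 135 136 135 130 125
 124 120 117 117 116 116 113 110 107 104 101  99  97  96  95  94  93  93
  92  91  90  89  88  89  86  85  83  83  84  95 125 162 178 182 182 183
 181 182 182 182 181 180 182 180]
245 [ 57  56  57  55  52  45  40  38  39  38  58  96 125 136 137 139 137 133
 133 131 128 126 127 125 122 113 107 104 102  99  98  98  97  98  98  98
  98  99  97  97  97  95  95  91  89  88  86  88 111 151 174 178 179 179
 178 178 178 179 179 179 179 178]
260 [ 55  56  56  52  49  45  42  37  38  39  67 111 133 136 138 136 137 134
 133 130 128 126 124 125 122 120 117 113 112 112 109 107 106 104 103 101
 100 100 101 100  96  96  92  90  90  88  85  86  97 129 147 153 153 151
 151 150 150 151 151 150 150 150]
0 0 233.77730733557013 37.23231748156317
0 20 268.57553696919285 38.47435083063607
0 30 286.8602150211544 39.126969364308394
4 0 236.44495872243888 38.004100395466025
4 20 272.0825342429708 39.299136953935374
4 30 290.82808920985104 39.98032640281539
8 0 239.2258051217898 38.80861071960558
8 20 275.7436557285031 40.16012253684991
8 30 294.9734862417966 40.87180384910667
12 0 242.127229739971 39.64797881518794
12 20 279.5693191975307 41.0597484169038
12 30 299.3086256064463 41.80401893279219
```

Request:
servo_tool --plan '[0,0,0.4,0,0,0,0.55,0,0,0.75,0,0,0,0.5,0,0,0.75,0,0,0,0.1,0,0,0.75,0,0,0,0.1,0,0,0.75,0,0,0,0.1,0,0,0.75,0,0,0,0.1,0,0,0.75,0,0,0,0.1,0,0,0.75,0,0,0,0.1,0,0,0.75,0,0,0,0.1,0,0,0.75,0,0,0,0.1]' --force 35

```text
time: 4.6
eef_pos: [544.2, -226.2, 106.0]
eef_rot: [2.138, -0.139, -0.076]
ft_force: [0.2, -0.1, -0.1]
gripper_width: 0.215
```

Request:
servo_tool --plan '[0,0,0,0,0,0,0.1,0,0,0,0,0,0,0.1]'

```text
time: 4.8
eef_pos: [544.2, -226.2, 106.0]
eef_rot: [2.138, -0.139, -0.076]
ft_force: [0.8, 0.8, -0.2]
gripper_width: 0.213
```

```bash
python3 - <<'E'
from h import *
o=env.get_obs()
print(o["eef_pos"],o["gripper_width"],o["ft_force"])
im=viewer.camera("wrist")[190:384,160:360,::-1];cv2.imwrite("pics/w4.png",cv2.resize(im,(600,582),interpolation=cv2.INTER_CUBIC))
E
```

```text
[ 544.219 -226.194  106.004] 0.21320839584978593 [ 0.794  0.782 -0.154]
```

View pics/w4.png

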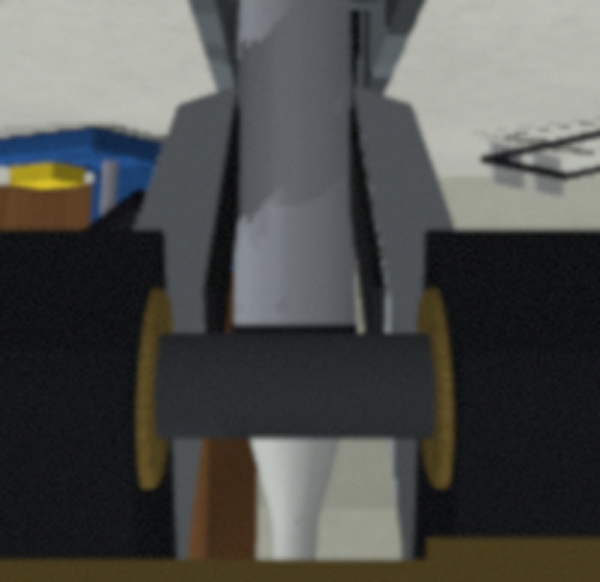

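Request:
servo_tool --plan '[0,0.84,-0.54,0,0,0,0.1,0,2.52,-1.63,0,0,0,0.1,0,5.05,-3.25,0,0,0,0.1,0,7.57,-4.88,0,0,0,0.1,0,10.1,-6.5,0,0,0,0.1,0,12.6,-8.1,0,0,0,0.1,0,15.1,-9.76,0,0,0,0.1,0,16.8,-10.8,0,0,0,0.1,0,16.8,-10.8,0,0,0,0.1]'

```text
time: 5.75
eef_pos: [545.6, -226.2, 310.3]
eef_rot: [2.137, -0.144, -0.067]
ft_force: [-0.8, -0.5, -1.1]
gripper_width: 0.216
```

```bash
python3 - <<'E'
from h import *
o=env.get_obs()
print(o["eef_pos"],o["joint_positions"],o["gripper_width"],o["ft_force"])
im=viewer.camera("scene")[60:260,80:360,::-1];cv2.imwrite("pics/s4.png",cv2.resize(im,(784,560),interpolation=cv2.INTER_CUBIC))
M=tool(-.08,.571)
go((640,100,300),M)
E
```

```text
[ 545.593 -226.227  310.273] [-0.047  0.273  1.572 -1.001  1.488  0.283] 0.2163007825339538 [-0.763 -0.48  -1.109]
row [  5.22  -18.802 -27.81 ] [ 1.57   0.007 -0.055]
```

View pics/s4.png

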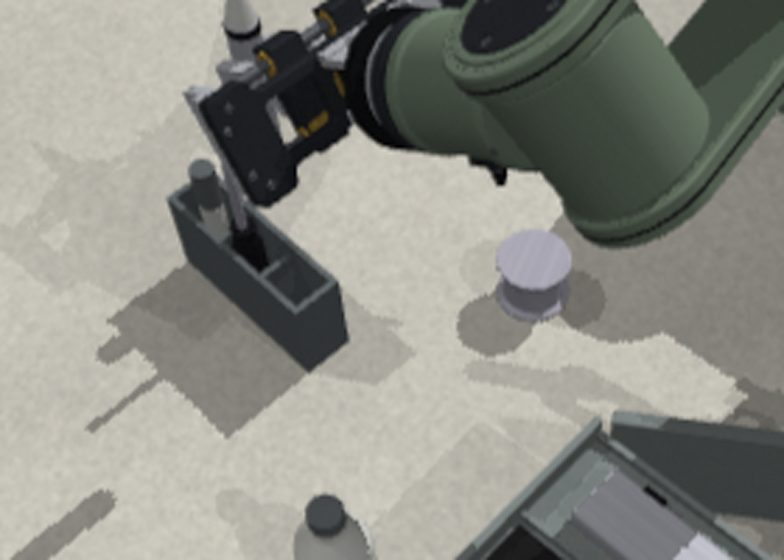

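```bash
python3 - <<'E'
from h import *
M=tool(-.08,.571);print(M)
go((655,140,290),M)
E
```

```text
[[ 0.997 -0.067  0.043]
 [-0.08  -0.839  0.539]
 [ 0.    -0.54  -0.841]]
row [  6.184 -21.898 -30.766] [ 1.57   0.007 -0.055]
```

Request:
servo_tool --plan '[0.3,-1,-1.5,0.08,0,0,0.1,0.9,-3,-4.4,0.2,0,-0.01,0.1,1.5,-5.5,-7.7,0.33,0,-0.01,0.1,2.1,-7.7,-10.8,0.46,0,-0.015,0.1,2.8,-9.9,-13.8,0.59,0,-0.02,0.1,3.4,-12.1,-17,0.72,0,-0.025,0.1,4,-14.3,-20,0.85,0,-0.03,0.1,4.6,-16.5,-23,0.98,0,-0.035,0.1,5.3,-18.7,-26.1,1.11,0,-0.04,0.1,5.9,-20.9,-29.2,1.24,0,-0.045,0.1]'

```text
time: 6.8
eef_pos: [649.1, 123.2, 286.1]
eef_rot: [-2.892, 0.135, 0.01]
ft_force: [0.3, 0.6, -1.1]
gripper_width: 0.216
```

```bash
python3 - <<'E'
from h import *
o=env.get_obs();print(o["eef_pos"],o["joint_positions"],o["gripper_width"])
M=tool(-.08,.571)
go((655,140,270),M)
E
```

```text
[649.054 123.229 286.139] [-0.072  0.322  1.254  0.246  1.579  0.022] 0.2158717138434643
row [ 0.469 -1.282  1.977] [ 0.325  0.012 -0.018]
```

Request:
servo_tool --plan '[0.2,-0.6,1,0.12,0,0,0.1,0.5,-1.3,2,0.24,0.01,-0.01,0.1,0.5,-1.3,2,0.325,0.012,-0.018,0.1,0.5,-1.3,2,0.325,0.012,-0.018,0.1,0.5,-1.3,2,0.325,0.012,-0.018,0.1]'

```text
time: 7.3
eef_pos: [654.8, 138.4, 269.3]
eef_rot: [-2.575, 0.104, -0.028]
ft_force: [-1.0, 0.2, 0.6]
gripper_width: 0.215
```

```bash
python3 - <<'E'
from h import *
o=env.get_obs();print(o["eef_pos"],o["eef_rot"],o["gripper_width"],o["ft_force"])
a=viewer.camera("scene")[190:370,215:415,::-1];b=viewer.camera("wrist")[:,:,::-1]
cv2.imwrite("pics/p5.png",np.hstack([cv2.resize(a,(444,400),interpolation=2),cv2.resize(b[80:384,150:390],(316,400),interpolation=2)]))
E
```

```text
[654.806 138.362 269.339] [-2.575  0.104 -0.028] 0.21472390088584375 [-0.974  0.243  0.605]
```

View pics/p5.png

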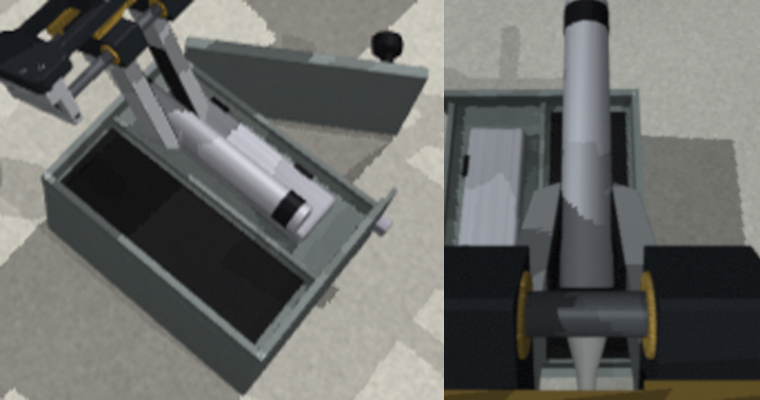

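```bash
python3 - <<'E'
from h import *
o=env.get_obs();A=R.from_rotvec(o["eef_rot"]).as_matrix();P=o["eef_pos"]
Y=np.array([.08,.997,0])
for d in(4,8):
  g=P-d*A[:,2]
  for dz in(-6,0,6): print(d,dz,"scene foot",proj("scene",g+105*Y+[0,0,dz]),"wrist foot",proj("wrist",g+105*Y+[0,0,dz],o))
w=lambda x,y:px("wrist",150+(x-444)*240/316,80+y*.76,102,1,o)
for q in((551,112),(628,112),(549,362),(627,362)): print(w(*q))
m=cv2.cvtColor(viewer.camera("wrist"),cv2.COLOR_RGB2GRAY).astype(int)
for r in(85,100,120):print(r,m[r,225:295])
E
```

```text
4 -6 scene foot [351.579 292.561] wrist foot [259.29   86.896]
4 0 scene foot [352.246 291.097] wrist foot [259.346  81.564]
4 6 scene foot [352.923 289.612] wrist foot [259.404  75.947]
8 -6 scene foot [350.765 290.801] wrist foot [259.311  86.582]
8 0 scene foot [351.428 289.32 ] wrist foot [259.368  81.146]
8 6 scene foot [352.101 287.818] wrist foot [259.428  75.415]
[631.966 252.87  102.   ]
[702.006 247.447 102.   ]
[619.465  47.172 102.   ]
[679.04   42.494 102.   ]
85 [158 159 160 162 165 163 163 163 162 161 158 159 160 163 162 153 121  74
  35  18  20  19  17  24  24  22  20  23  21  22  24  25  24  25  22  19
  19  17  18  11  14  20   9  15  11  10  10  17  45  98 142 160 163 159
 157 156 156 158 157 157 158 157 156 158 160 160 159 156 155 156]
100 [163 161 161 161 162 165 164 165 164 165 164 165 164 161 153 119  71  54
  80 110 130 141 148 151 153 155 159 160 161 162 163 160 157 153 147 142
 138 133 131 127 123 119 111 106  99  92  82  66  41  42  89 134 157 160
 159 155 156 159 162 162 162 160 162 161 164 164 163 162 161 162]
120 [164 164 162 161 160 163 165 167 167 165 163 164 166 164 164 157 136 125
 128 136 141 149 153 156 157 161 163 164 164 164 163 159 158 152 147 143
 138 134 132 129 124 120 113 107 101  94  91  86  82  91 125 155 163 165
 166 165 164 164 164 166 165 166 166 166 166 164 164 165 165 161]
```

Request:
servo_tool --plan '[0,1.6,2.5,0,0,0,0.1,0,3.8,5.9,0,0,0,0.1,0,5.9,9.2,0,0,0,0.1,0,7.3,11.4,0,0,0,0.1,0,8.1,12.6,0,0,0,0.1,0,8.4,13.0,0,0,0,0.1,0,8.4,13.0,0,0,0,0.1,0,8.4,13.0,0,0,0,0.1]'

```text
time: 8.25
eef_pos: [657.3, 137.5, 118.6]
eef_rot: [-2.575, 0.099, -0.037]
ft_force: [0.3, -0.0, -0.6]
gripper_width: 0.216
```

Request:
servo_tool --plan '[0,0.05,0.09,0,0,0,0.1,0,0.11,0.17,0,0,0,0.1,0,0.11,0.17,0,0,0,0.1,0,0.11,0.17,0,0,0,0.1]'

```text
time: 8.65
eef_pos: [655.9, 137.4, 114.7]
eef_rot: [-2.574, 0.101, -0.033]
ft_force: [-0.2, -0.4, 0.3]
gripper_width: 0.214
```

Request:
servo_tool --plan '[0,0.05,0.09,0,0,0,0.1,0,0.05,0.09,0,0,0,0.1,0,0.05,0.09,0,0,0,0.1]'

```text
time: 8.95
eef_pos: [655.7, 137.5, 113.2]
eef_rot: [-2.574, 0.101, -0.032]
ft_force: [0.7, 0.2, -0.5]
gripper_width: 0.213
```

Request:
servo_tool --plan '[0,0.11,0.17,0,0,0,0.1,0,0.16,0.25,0,0,0,0.1,0,0.21,0.33,0,0,0,0.1,0,0.21,0.33,0,0,0,0.1,0,0.21,0.33,0,0,0,0.1]'

```text
time: 9.45
eef_pos: [655.7, 137.5, 109.4]
eef_rot: [-2.574, 0.101, -0.033]
ft_force: [0.4, 0.2, -0.6]
gripper_width: 0.216
```

Request:
servo_tool --plan '[0,0.05,0.09,0,0,0,0.1,0,0.05,0.09,0,0,0,0.1,0,0.05,0.09,0,0,0,0.1]'

```text
time: 9.75
eef_pos: [655.7, 137.6, 108.4]
eef_rot: [-2.574, 0.101, -0.033]
ft_force: [0.2, -0.1, -0.5]
gripper_width: 0.214
```

Request:
servo_tool --plan '[0,0.05,0.09,0,0,0,0.1,0,0.05,0.09,0,0,0,0.1,0,0.05,0.09,0,0,0,0.1]'

```text
time: 10.05
eef_pos: [655.8, 137.6, 107.4]
eef_rot: [-2.574, 0.101, -0.033]
ft_force: [-0.4, -0.0, -0.6]
gripper_width: 0.216
```

Request:
servo_tool --plan '[0,0.05,0.09,0,0,0,0.1,0,0.05,0.09,0,0,0,0.1,0,0.05,0.09,0,0,0,0.1]'

```text
time: 10.35
eef_pos: [655.9, 137.7, 106.7]
eef_rot: [-2.574, 0.101, -0.033]
ft_force: [-1.0, -0.4, 2.0]
gripper_width: 0.215
```

Request:
servo_tool --plan '[0,0.05,0.09,0,0,0,0.1,0,0.05,0.09,0,0,0,0.1,0,0.05,0.09,0,0,0,0.1]'

```text
time: 10.65
eef_pos: [656.0, 137.8, 106.4]
eef_rot: [-2.574, 0.1, -0.033]
ft_force: [-3.2, -0.9, 5.5]
gripper_width: 0.213
```

Request:
servo_tool --plan '[0,-0.03,-0.04,0,0,0,0.1,0,-0.03,-0.04,0,0,0,0.28,0,-0.03,-0.04,0,0,0,0.38,0,-0.03,-0.04,0,0,0,0.38,0,-0.03,-0.04,0,0,0,0.38,0,-0.03,-0.04,0,0,0,0.38]' --force 10

```text
time: 11.25
eef_pos: [656.4, 138.0, 106.4]
eef_rot: [-2.574, 0.101, -0.034]
ft_force: [0.5, -0.2, 5.3]
gripper_width: 0.379
```

Request:
servo_tool --plan '[0,0,-0.5,0,0,0,0.38,0,0,-1.5,0,0,0,0.38,0,0,-3,0,0,0,0.38,0,0,-6,0,0,0,0.38,0,0,-10,0,0,0,0.38,0,-1,-14,0,0,0,0.38,0,-2,-18,0,0,0,0.3,0,-2,-18,0,0,0,0]'

```text
time: 12.05
eef_pos: [652.6, 55.3, 276.9]
eef_rot: [-2.578, 0.099, -0.051]
ft_force: [0.2, -0.3, 0.1]
gripper_width: 0.252
```

```bash
python3 - <<'E'
from h import *
o=env.get_obs();print(o["eef_pos"],o["joint_positions"],o["gripper_width"],o["ft_force"])
a=viewer.camera("scene")[190:370,215:415,::-1];b=viewer.camera("top")[100:310,60:260,::-1]
cv2.imwrite("pics/p6.png",np.hstack([cv2.resize(a,(400,360),interpolation=2),cv2.resize(b,(400,420),interpolation=2)[:360]]))
E
```

```text
[652.617  55.262 276.862] [-0.33   0.342  1.333  0.547  1.601 -0.274] 0.2520752722901685 [ 0.188 -0.258  0.12 ]
```

View pics/p6.png

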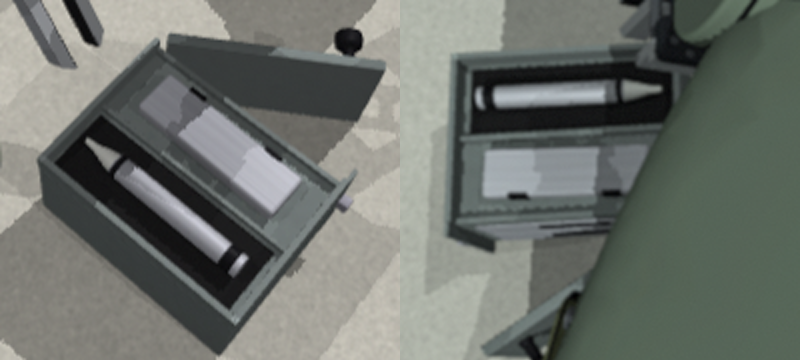

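Both views show the pump lying on the mat along the lane, nozzle towards -y, with the case untouched. Next is the door.

```bash
python3 - <<'E'
from h import *
psi=-.08;C=np.array([[np.cos(psi),-np.sin(psi)],[np.sin(psi),np.cos(psi)]]);H=np.array([514,57.])
def T(a,L=132,off=11): return H+C@(L*np.array([-np.sin(a),np.cos(a)])+off*np.array([-np.cos(a),-np.sin(a)]))
M=tool(1.49,0)
p=T(.6,132,55);print(p); go((*p,277),M)
# offsets later in tool axes (tool x=world(.08,.997), y=(.997,-.08)), cm from p
for a,o in((.6,30),(.5,11),(.4,11),(.3,11),(.2,11),(.1,11),(.05,11),(0,11)):
  print(a,o,T(a,132,o),(M[:2,:2].T@(T(a,132,o)-p))/10)
E
```

```text
[400.682 144.224]
row [-25.515  -6.081   2.892] [-0.438 -0.446 -1.523]
0.6 30 [422.377 156.646] [1.413 2.062]
0.5 11 [450.132 173.042] [3.272 4.696]
0.4 11 [462.036 178.839] [3.945 5.836]
0.3 11 [474.459 183.418] [4.502 7.037]
0.2 11 [487.277 186.734] [4.936 8.288]
0.1 11 [500.362 188.754] [5.243 9.576]
0.05 11 [506.964 189.271] [ 5.348 10.23 ]
0 11 [513.584 189.457] [ 5.42  10.888]
```

Request:
servo_tool --plan '[-25.5,-6.1,2.9,-0.438,-0.446,-1.523,0,-25.5,-6.1,2.9,-0.438,-0.446,-1.523,0,-25.5,-6.1,2.9,-0.438,-0.446,-1.523,0,-25.5,-6.1,2.9,-0.438,-0.446,-1.523,0,-25.5,-6.1,2.9,-0.438,-0.446,-1.523,0,-25.5,-6.1,2.9,-0.438,-0.446,-1.523,0,-25.5,-6.1,2.9,-0.438,-0.446,-1.523,0,-25.5,-6.1,2.9,-0.438,-0.446,-1.523,0,-25.5,-6.1,2.9,-0.438,-0.446,-1.523,0,-25.5,-6.1,2.9,-0.438,-0.446,-1.523,0]'

```text
time: 13.15
eef_pos: [398.9, 145.4, 274.2]
eef_rot: [-2.396, -1.941, 0.004]
ft_force: [-0.6, -0.1, -0.1]
gripper_width: 0.008
```

Request:
servo_tool --plan '[0,0,0,0,0,0,0]'

```text
time: 13.25
eef_pos: [398.3, 146.5, 274.6]
eef_rot: [-2.397, -1.936, 0.003]
ft_force: [1.0, 0.2, 0.3]
gripper_width: 0.004
```

```bash
python3 - <<'E'
from h import *
o=env.get_obs();print(o["eef_pos"],o["joint_positions"],o["gripper_width"],o["ft_force"])
M=tool(1.49,0);go((400.7,144.2,75),M)
# door in fixed views now
b=viewer.camera("scene")[180:380,200:460,::-1];cv2.imwrite("pics/d1.png",cv2.resize(b,(780,600),interpolation=2))
E
```

```text
[398.329 146.481 274.552] [ 0.107 -0.158  1.773  0.05   1.56  -1.253] 0.00360771588611508 [0.964 0.233 0.304]
row [-0.899  1.232 19.9  ] [-0.045 -0.04  -0.131]
```

Request:
servo_tool --plan '[-0.9,1.0,0,-0.045,-0.04,-0.131,0,-0.9,1.0,5,-0.045,-0.04,-0.131,0,-0.9,1.0,10,-0.045,-0.04,-0.131,0,-0.9,1.0,15,-0.045,-0.04,-0.131,0,-0.9,1.1,19.9,-0.045,-0.04,-0.131,0,-0.9,1.2,19.9,-0.045,-0.04,-0.131,0,-0.9,1.2,19.9,-0.045,-0.04,-0.131,0]'

```text
time: 14.0
eef_pos: [402.3, 142.8, 76.2]
eef_rot: [-2.315, -2.123, 0.0]
ft_force: [0.3, 0.5, 1.6]
gripper_width: 0.005
```

```bash
python3 - <<'E'
from h import *
o=env.get_obs();print(o["eef_pos"],o["ft_force"]);M=tool(1.49,0);go((422.4,156.6,75),M);go((450.1,173,75),M)
E
```

```text
[402.278 142.814  76.164] [0.275 0.549 1.564]
row [1.547 1.886 0.116] [-0.     0.    -0.006]
row [3.421 4.504 0.115] [-0.     0.    -0.006]
```

Request:
servo_tool --plan '[0.8,0.9,0,0,0,0,0,1.5,1.9,0,0,0,0,0,2.2,2.8,0,0,0,0,0,2.8,3.6,0,0,0,0,0,3.4,4.5,0,0,0,0,0,3.8,5.1,0,0,0,0,0,4.1,5.7,0,0,0,0,0,4.4,6.3,0,0,0,0,0,4.65,6.9,0,0,0,0,0,4.9,7.5,0,0,0,0,0]'

```text
time: 15.0
eef_pos: [482.0, 185.9, 76.6]
eef_rot: [2.312, 2.125, 0.003]
ft_force: [-0.5, -0.6, 0.2]
gripper_width: 0.004
```

Request:
servo_tool --plan '[0.2,0.6,0,0,0,0,0,0.35,1.2,0,0,0,0,0,0.45,1.8,0,0,0,0,0,0.5,2.3,0,0,0,0,0,0.5,2.6,0,0,0,0,0]'

```text
time: 15.5
eef_pos: [504.9, 188.9, 76.6]
eef_rot: [-2.31, -2.123, 0.006]
ft_force: [-11.9, 0.8, 10.4]
gripper_width: 0.008
```

```bash
python3 - <<'E'
from h import *
o=env.get_obs();print(o["eef_pos"],o["ft_force"],o["wrist_torque"])
viewer.camera("scene")
E
```

```text
[504.861 188.917  76.643] [-11.894   0.762  10.416] [0.263 1.749 0.123]
```

Request:
servo_tool --plan '[0,-1,0,0,0,0,0,0,-1,-2,0,0,0,0,0,-1,-2,0,0,0,0,0,-0.5,-2,0,0,0,0,0,-0.1,-2,0,0,0,0]'

```text
time: 16.05
eef_pos: [504.8, 188.9, 96.3]
eef_rot: [-2.311, -2.124, 0.003]
ft_force: [-11.7, 0.8, 8.7]
gripper_width: 0.003
```

Request:
servo_tool --plan '[0,0.2,0,0,0,0,0,0,0.4,0,0,0,0,0,0,0.4,0,0,0,0,0]'

```text
time: 16.35
eef_pos: [507.2, 188.6, 95.6]
eef_rot: [-2.309, -2.123, 0.007]
ft_force: [-7.7, 0.6, 6.0]
gripper_width: 0.007
```

Request:
servo_tool --plan '[0,0.2,0,0,0,0,0,0,0.3,0,0,0,0,0,0,0.3,0,0,0,0,0]'

```text
time: 16.65
eef_pos: [512.3, 188.3, 95.6]
eef_rot: [-2.312, -2.125, 0.001]
ft_force: [-5.7, 2.0, 0.7]
gripper_width: 0.005
```

Request:
servo_tool --plan '[0,0.2,0,0,0,0,0,0,0.3,0,0,0,0,0,0,0.3,0,0,0,0,0]'

```text
time: 16.95
eef_pos: [512.4, 188.3, 95.6]
eef_rot: [-2.309, -2.123, 0.009]
ft_force: [-12.1, 1.9, 6.9]
gripper_width: 0.007
```

Request:
servo_tool --plan '[0,0.2,0,0,0,0,0,0,0.3,0,0,0,0,0,0,0.3,0,0,0,0,0]'

```text
time: 17.25
eef_pos: [512.3, 188.3, 95.6]
eef_rot: [-2.305, -2.12, 0.016]
ft_force: [-20.6, 1.7, 12.9]
gripper_width: 0.008
```

Request:
servo_tool --plan '[0,-1,0,0,0,0,0,0,-4,0,0,0,0,0,0,-6,-5,0,0,0,0,0,-6,-10,0,0,0,0,-6,-6,-15,0,0,0,0,-11,-6,-18,0,0,0,0,-16,-6,-18,0,0,0,0,-21,-6,-18,0,0,0,0,-26,-6,-18,0,0,0,0,-30,-6,-18,0,0,0,0]'

```text
time: 18.25
eef_pos: [437.2, -85.6, 277.2]
eef_rot: [2.308, 2.121, 0.006]
ft_force: [0.9, -0.5, 0.1]
gripper_width: 0.003
```

```bash
python3 - <<'E'
from h import *
o=env.get_obs();print(o["eef_pos"],o["ft_force"])
a=viewer.camera("scene")[:,:,::-1];b=viewer.camera("top")[90:310,60:260,::-1]
cv2.imwrite("pics/f.png",np.hstack([cv2.resize(a,(480,360),interpolation=2),cv2.resize(b,(320,352),interpolation=2)[np.r_[0:352,[351]*8]]]))
E
```

```text
[437.217 -85.628 277.227] [ 0.876 -0.471  0.093]
```

View pics/f.png

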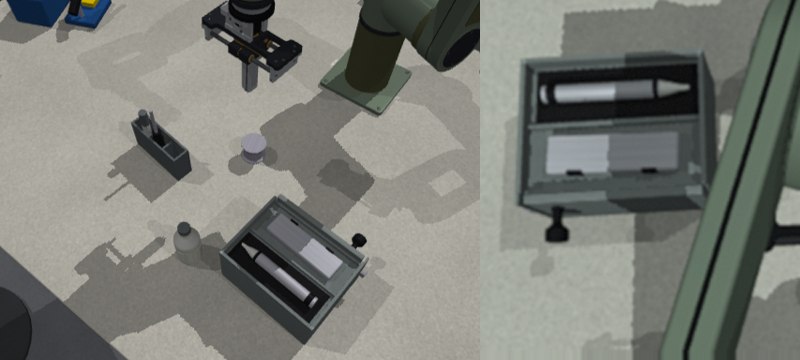

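The door is flush with the cabinet front, the pump lies on the mat, and everything else is where it was.

```bash
python3 -c "
from station import env
print(env.job_done())"
```

```text
the job is handed in; nothing more can be done
None
```

The solder sucker is lying lengthwise on the mat in the tray's rear lane, nozzle towards -y, and the cabinet door is shut. I handed the job in at about 18 s of the 54 s limit.

- **Sucker:** I gripped it with the tool tilted, lifted it straight out of the stand and laid it down. I opened the fingers only after the wrist force showed contact with the mat, about 5 N.
- **Door:** The first push stopped short at the catch at about 12 N. I backed off, raised the tool and pushed again. The door then gave past the catch and came up hard: the tool did not move as the force rose to about 20 N.
- **Last checks:** The final pictures show the door flush with the cabinet front and the sucker on the mat. The screwdriver, marker, case, bottle and reel look unmoved by eye, and the robot is touching nothing.
- **Disagreements:** My first triangulation put the sucker about 6 mm too near along the stand. I corrected it from its width in the wrist camera image before gripping. While pushing the door, the wrist force also had an upward part of up to about 13 N. I put this down to the sloping fingers bearing on the door's top edge, but did not confirm it.

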